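# Isolate the panel and withdraw the blown fuse carrier

### The job

One fuse on this control panel has blown: its carrier shows a raised red button instead of a flat green disc. Switch the isolator fully off first by bringing its red toggle over to the robot's side, then squeeze together the two orange catches of the blown carrier, draw it up out of its base and finish while still holding it by the two catches, upright and still, its underside at least 5 cm clear above the top of the fuse bases so that the fuse can be looked at. Do not put it down or let go at the end, leave the two sound carriers seated and leave the loose things on the bench where they are.

Things in the scene. Friction and masses are not known exactly. Their poses are not given: they have to be found in the camera images.
- panel: Fixed white control-panel plate, 280 (x) x 380 (y) x 15 mm, flat on the bench; origin at the centre of its underside (bench height), z up; turned up to 0.42 rad from the world axes, so its +x points away from the robot. A steel rail along its middle (x = 0) carries the isolator (y = +115 mm) and three grey fuse bases (y = +30, -40, -110 mm).
- isolator_top (a point): Middle of the top face of the isolator, a white box 85 (panel x) x 54 (panel y) mm; this face is 77.5 mm above the bench and 46 mm long (x), the ends either side of it are 62.5 mm high. Black rail stops, 9 mm wide and 52 mm high, stand on the rail at panel y = +158, +71 and -150 mm.
- base_top (a point): Middle of the middle fuse base (panel x = 0, y = -40 mm) at the height of the fuse bases' tops, 66.5 mm above the bench. Each base is 44 mm wide (y); its middle 72 mm (x) has this height, its terminal ends, out to 116 mm overall, are 50.5 mm high.
- duct_top (a point): Middle of the top of the grey wiring duct along the plate's far edge (panel x = 103 to 133 mm, top 55 mm above the bench). A row of terminals runs along the near edge (panel x = -130 to -86 mm, top 49 mm above the bench).
- toggle (a joint): Red toggle of the isolator, a paddle 40 mm wide (panel y), 7 to 9 mm thick, hinged along the panel's y at panel x = 0, y = 115, z = 71.5 mm. About 0 rad = on, leaning 0.6 rad from upright to the panel's +x (away from the robot); 1.2 = fully off, leaning 0.6 rad to -x (the robot's side). Stays where left; 2 to 3 N at its tip moves it.
- toggle_tip (a point): Middle of the outer end of the red toggle, 31 mm from its hinge line, about 19 mm above the isolator's top when on or off.
- blown_carrier: Blown fuse carrier: black, with a raised red button (22 mm across, 6 mm high) on top. Seated in any one of the three bases. Origin under the centre of its foot, z up, x along the panel's x; seated, its origin is 34.5 mm above the bench, with 1 mm of play. Housing 32 (x) x 36 (y) mm, z = 34 to 76 mm; foot 46 x 28 mm; blades reach 8 mm below the foot. About 0.15 kg. Catches at its +x and -x ends.
- blown_carrier_far_catch (a joint): Orange catch on the blown carrier's +x end: an upright thumb pad 26 mm wide (y), carrier z = 48 to 72 mm (middle 60), outer face at x = +28 mm. 0 = out, its tooth held under the base's lip; 0.006 m = fully in. The tooth is free from about 4 mm. Spring 4 N at first, 9 N fully in.
- blown_carrier_near_catch (a joint): The like orange catch on the -x end (robot's side), outer face at x = -28 mm: 56 mm across both pads when out, 44 mm when both are fully in. 0 = out (latched), 0.006 m = fully in. Spring 4 N at first, 9 N fully in.
- sound_carrier_1: A sound fuse carrier, the same as the blown one but with a flat green disc on its top; to stay seated. Origin as on the blown carrier.
- sound_carrier_2: The other sound fuse carrier, with a flat green disc on its top; to stay seated. Origin as on the blown carrier.
- screwdriver: Loose screwdriver lying on the bench beside the panel, to be left alone; origin under its middle.
- multimeter: Loose yellow multimeter, 165 x 80 x 40 mm, lying on the bench beside the panel, to be left alone; origin at the centre of its underside.
- fuse_link: Loose spare fuse link, white ceramic with brass ends, 86 mm long, 23 mm thick, lying on the bench, to be left alone; origin under its middle.
- screw_tin: Loose open tin of terminal screws, 68 mm across, 32 mm high, to be left alone; origin at the centre of its underside.
Things that resemble listed ones, but are neither listed nor needed, are in the scene too. Leave any blue, purple or turquoise look-alike of the blown_carrier alone.

How it is judged:
By the outcome, as a careful person would: the job done as asked, in the order asked, and still so for the second after the job is handed in, while the arm keeps its last pose, push and grip.
It also fails if it takes over 43 s, if anything falls off the work surface, if the arm or the gripper's body presses on something with over 40 N, if the wrist force passes 120 N, or if a joint passes its speed limit or range.

### The arm

A 6-joint arm with a two-finger parallel gripper is mounted at the origin on the work surface. World frame = base frame: x ahead of the robot, y to its left, z up, the work surface at z = 0. Lengths are in m, angles in degrees, forces in N, time in s.
With the tool pointing down it reaches from about 0.35 to 0.975 m from the base axis. Payload 7.1 kg.
Tool frame: the origin (TCP) lies at the very end of the fingers, on their centre line; the grasp point (between the pads) lies 19 mm behind it (manip.tcp_to_grasp is the distance from the TCP to the grasp point, in m); z points along the fingers, y is the direction in which the jaws open and shut (so a half turn about z gives the same grasp; the last joint's range is limited). The gripper opens to 88 mm and grips with 3 to 60 N. Pads are 20 mm wide; open, the fingers measure 115 mm over their backs; the gripper's body (75 mm by 178 mm) begins 61 mm behind the grasp point.
Start: joints at [-76.776, 24.242, 93.386, -0, 62.372, -1.089], TCP at [0.155, -0.606, 0.223] pointing down, gripper open.
Joint ranges: [-172.04, 172.04], [-51.8, 120.97], [4.93, 147.93], [-75.15, 255.16], [6.16, 154.13], [-145.62, 145.62]. Speed limits (degrees/s): [136.94, 136.94, 172.46, 180, 180, 180].

### API

Orientations are given as a 3x3 rotation matrix whose columns are the frame's x, y, z axes.
In Python, from plant import sensors, cams, order, manip gives the robot as it stands.
- The arm moves only by the tool play_rows, never from a script. Its argument "steps" is a list of rows, each a list of 6 numbers: the shift along the tool's x, y, z in cm, then the turn, a rotation vector about the tool's x, y, z in rad. In form: [[tx, ty, tz, ax, ay, az], ...]. A call has 1 to 20 rows; each row is the pose to reach, as a shift and turn from the pose commanded when the call began, along the tool's axes at that moment; what a row does not reach only later rows make up. A row lasts 1/10 s, in which the tool goes at most 50 mm and 8.59 degrees, less where a joint would pass 70% of its speed; a pose out of reach is approached as far as the arm can. A call with a gripper value outside its range is refused whole. "gripper" is the opening in per cent of the stroke, from 0 (shut) to 100 (fully open), set as the call begins (left out, the last holds). The fingers move at their own pace and stop on an object; the grip force is fixed at half the most. Time passes only in rows, so rows that repeat a pose let the fingers close. It gives the time, the measured TCP pose, the force and the opening at its end, in the units of the state.
- sensors.get_state(): the state, without advancing time (a new reading comes with each control period).
- cams.grab_frame(name): name is "side" or "top" or "wrist"; returns (picture, depth): 384x512x3 uint8, red, green, blue; 384x512 float32, m along the optical axis (not along the pixel's ray), 0 where there is no reading.
- cams.calibration(name): a dict with "mtx" (3x3 intrinsics, pixels), "R" (3x3) and "t" (3): a world point X has camera coordinates R X + t; the wrist camera has in their place "mount" (4x4, takes a point from camera to tool coordinates, whose origin is the TCP and whose axes are the flange's). Camera axes: x right, y down, z forward; pixel columns grow to the right and rows downward; lengths in m; the calibration is good to about 2 mm. The wrist camera is an equidistant fisheye: a pixel r from the principal point sees the ray r / f radians off the axis. A picture is of the moment at which its call begins: read the wrist's pose just before it. calibration takes no time and is no camera call.
- order.close_job(): hands the job in, once; it reports no verdict.
The state is a dict: "t": time; "joint_pos": joint angles; "dq": joint speeds; "effort": joint torques, N m; "eef_pos": TCP position; "tcp_rot": TCP orientation; "wrist_force": force on the tool from outside, world axes, zero at the start; "moment": the same for the moment, N m; "opening": opening from 0.0 (shut) to 1.0 (fully open).
Only numpy, scipy, OpenCV 4.12 (cv2) and the standard library are available. Lean on these libraries where they do the work, as an engineer would, in place of code of your own. Each camera call takes 0.05 s, during which the arm holds its last target. There are 200 camera calls.

## Working session

There is one attempt and no reset: what is moved stays moved. The work goes in short steps, Python scripts to look and compute and a tool call to move; the robot and the scene stay as the last step left them, time stands still between calls to the robot, and variables do not carry over. Pictures are saved under pics/ and viewed, about 8 in all and at most 12, crops included, and the job is handed in when it is done.

Besides the shell and the picture viewer there is one more tool, called after "Call:" as name(argument=value, ...) on one line, values as JSON. play_rows: Moves the arm, as the interface text tells. Its arguments: {"type":"object","properties":{"steps":{"type":"array","items":{"type":"array","items":{"type":"number"}}},"gripper":{"type":"number"}},"required":["steps"]}

```bash
mkdir -p pics
cat > h.py <<'E'
import numpy as np,cv2
from plant import sensors,cams,order,manip
def world(name,u,v,d):
    c=cams.calibration(name);K=np.array(c["mtx"]);R=np.array(c["R"]);t=np.array(c["t"])
    p=np.array([(u-K[0,2])/K[0,0]*d,(v-K[1,2])/K[1,1]*d,d]);return R.T@(p-t)
def atz(name,u,v,z):
    a=world(name,u,v,.1);b=world(name,u,v,1.);return a+(b-a)*(z-a[2])/(b[2]-a[2])
E
python3 - <<'E'
from h import *
for n in("top","side"):
    p,d=cams.grab_frame(n);np.savez(f"pics/{n}0.npz",p=p,d=d)
    cv2.imwrite(f"pics/{n}0.png",p[:,:,::-1])
    c=cams.calibration(n);print(n,c["mtx"],-np.array(c["R"]).T@np.array(c["t"]),np.array(c["R"])[2])
print(manip.tcp_to_grasp,cams.calibration("wrist"),sensors.get_state())
E
```

```text
top [[347.1108423    0.         260.59242636]
 [  0.         347.1108423  192.86727686]
 [  0.           0.           1.        ]] [ 0.42817825 -0.00381     0.8802046 ] [ 0.13593837 -0.00434681 -0.99070776]
side [[406.98903633   0.         246.04745143]
 [  0.         406.98903633 187.07355291]
 [  0.           0.           1.        ]] [ 0.23919055 -0.64703269  0.68146382] [ 0.33019155  0.69676684 -0.63678058]
0.0187 {'mtx': array([[297.31863964,   0.        , 254.85497557],
       [  0.        , 297.31863964, 193.22320308],
       [  0.        ,   0.        ,   1.        ]]), 'mount': array([[-5.50630726e-04, -9.57960767e-01, -2.86898703e-01,
         7.79266523e-02],
       [ 9.99999710e-01, -6.78363614e-04,  3.45819487e-04,
        -2.33053785e-05],
       [-5.25903142e-04, -2.86898429e-01,  9.57960863e-01,
        -1.61617478e-01],
       [ 0.00000000e+00,  0.00000000e+00,  0.00000000e+00,
         1.00000000e+00]])} {'t': 0.1, 'joint_pos': array([-7.67757971e+01,  2.42794342e+01,  9.34249006e+01, -1.53766058e-03,
        6.23718992e+01, -1.08918630e+00]), 'dq': array([-0.00800205, -0.06672064, -0.11976783, -0.02724809,  0.05493916,
       -0.00526623]), 'effort': array([-1.51733107e-03, -5.45617497e+01, -2.74325073e+01,  6.44741370e-02,
        1.88137160e-02, -3.23133008e-05]), 'eef_pos': array([ 0.15441802, -0.60512898,  0.22200093]), 'tcp_rot': array([[ 9.68954904e-01,  2.47237307e-01, -3.27522245e-04],
       [ 2.47237524e-01, -9.68954046e-01,  1.28981137e-03],
       [ 1.53548591e-06, -1.33074484e-03, -9.99999115e-01]]), 'wrist_force': array([ 0.48847979, -0.51785914, -0.87771779]), 'moment': array([-0.03130827, -0.04883567, -0.00203506]), 'opening': 0.9955362415035}
```

View pics/top0.png

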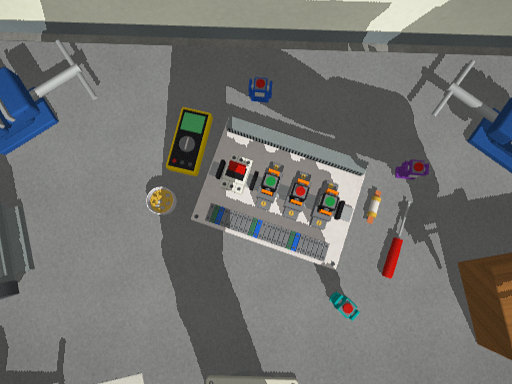

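View pics/side0.png

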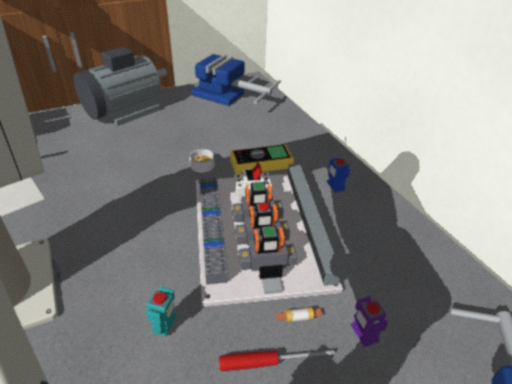

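The top view shows three candidates on the rail: green discs at (271,182) and (330,202), and a black carrier with a red button at (300,191), in the middle base. The blue (260,84), purple (418,168) and turquoise (347,308) ones are look-alikes lying off the panel. Next I enlarge the panel.

Run:
```python
from h import *
z=np.load("pics/top0.npz");p=z["p"];d=z["d"]
c=p[110:275,185:375];cv2.imwrite("pics/c1.png",cv2.resize(c[:,:,::-1],None,fx=4,fy=3.6364 if 0 else 4,interpolation=cv2.INTER_CUBIC)[:600])
h=cv2.cvtColor(p,cv2.COLOR_RGB2HSV)
def cen(m,z):
    n,l,s,ce=cv2.connectedComponentsWithStats(m.astype(np.uint8))
    for i in range(1,n):
        if s[i,4]>=12:
            u,v=ce[i]; dd=np.median(d[l==i]);print(s[i],ce[i].round(1),"depth",world("top",u,v,dd).round(4),"atz",atz("top",u,v,z).round(4))
roi=np.zeros(d.shape,bool);roi[110:275,185:375]=1
S=(h[:,:,1]>150)&(h[:,:,2]>60)&roi
print("red");cen(S&((h[:,:,0]<5)|(h[:,:,0]>174)),.1165)
print("green");cen(S&(h[:,:,0]>45)&(h[:,:,0]<85),.1115)
print("orange");cen(S&(h[:,:,0]>=6)&(h[:,:,0]<22),.1065)
```

```text
red
[228 161  18  14 162] [236.8 167.4] depth [0.5947 0.0495 0.0899] atz [0.5891 0.0477 0.1165]
[296 186   9  10  71] [299.9 190.5] depth [ 0.5409 -0.0945  0.1167] atz [ 0.5409 -0.0945  0.1165]
green
[266 177   9   9  61] [270.2 180.8] depth [ 0.5617 -0.028   0.1115] atz [ 0.5617 -0.028   0.1115]
[325 197  10   9  65] [329.7 201. ] depth [ 0.5199 -0.1618  0.1118] atz [ 0.5199 -0.1619  0.1115]
orange
[268 168  12   9  52] [273.6 171.6] depth [ 0.5839 -0.0354  0.1059] atz [ 0.5838 -0.0353  0.1065]
[297 178  12   8  49] [302.4 181.2] depth [ 0.5639 -0.1012  0.1055] atz [ 0.5637 -0.101   0.1065]
[261 189  12   7  44] [266.6 191.8] depth [ 0.5373 -0.0207  0.1061] atz [ 0.5372 -0.0207  0.1065]
[325 188  13   8  50] [331.1 191.3] depth [ 0.5429 -0.1665  0.1048] atz [ 0.5426 -0.1661  0.1065]
[290 199  12   7  45] [295.5 201.8] depth [ 0.5165 -0.086   0.1065] atz [ 0.5164 -0.086   0.1065]
[319 209  13   7  48] [325.  211.9] depth [ 0.4957 -0.1526  0.1056] atz [ 0.4956 -0.1524  0.1065]
[367 215   7   9  40] [370.  218.6] depth [ 0.4902 -0.2833  0.0129] atz [ 0.4835 -0.2531  0.1065]
```

View pics/c1.png

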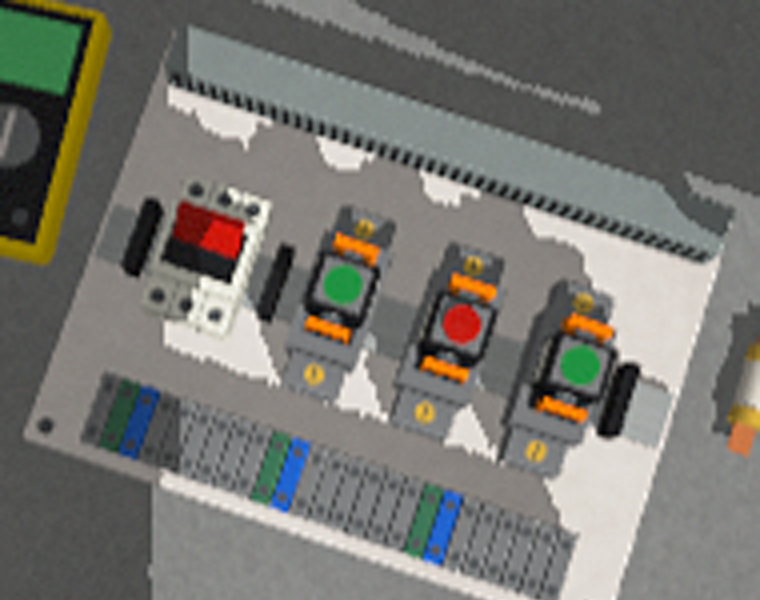

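The crop confirms it: the black carrier with the red button is the middle one, crop (462,323). From the colour blobs, panel yaw is about -0.303 rad and base_top is near (0.541,-0.0946). The green-disc spacing of 140.3 mm matches the expected 140. I'll move above the isolator with the jaws along panel x.

Call:
play_rows(steps=[[58.2, -53.2, 2.0, 0, 0, -1.018], [58.2, -53.2, 2.0, 0, 0, -1.018], [58.2, -53.2, 2.0, 0, 0, -1.018], [58.2, -53.2, 2.0, 0, 0, -1.018], [58.2, -53.2, 2.0, 0, 0, -1.018], [58.2, -53.2, 2.0, 0, 0, -1.018], [58.2, -53.2, 2.0, 0, 0, -1.018], [58.2, -53.2, 2.0, 0, 0, -1.018], [58.2, -53.2, 2.0, 0, 0, -1.018], [58.2, -53.2, 2.0, 0, 0, -1.018], [58.2, -53.2, 2.0, 0, 0, -1.018], [58.2, -53.2, 2.0, 0, 0, -1.018], [58.2, -53.2, 2.0, 0, 0, -1.018], [58.2, -53.2, 2.0, 0, 0, -1.018], [58.2, -53.2, 2.0, 0, 0, -1.018], [58.2, -53.2, 2.0, 0, 0, -1.018], [58.2, -53.2, 2.0, 0, 0, -1.018], [58.2, -53.2, 2.0, 0, 0, -1.018], [58.2, -53.2, 2.0, 0, 0, -1.018], [58.2, -53.2, 2.0, 0, 0, -1.018]], gripper=100)

```text
t: 2.1
eef_pos: [0.5862, 0.0526, 0.2026]
tcp_rot: [[0.3, 0.954, -0.001], [0.954, -0.3, -0.0], [-0.0, -0.001, -1.0]]
wrist_force: [0.5, -1.0, 0.2]
opening: 0.997
```

```bash
cat >> h.py <<'E'
P0=np.array([0.5528,-0.0563]);YAW=-0.3027
def panel(w):
    c,s=np.cos(YAW),np.sin(YAW);q=np.asarray(w)[:2]-P0;return np.r_[c*q[0]+s*q[1],-s*q[0]+c*q[1],w[2]]
def wristpt(T,R,u,v,z=None,d=None):
    c=cams.calibration("wrist");K=c["mtx"];M=c["mount"];a=np.array([u-K[0,2],v-K[1,2]]);r=np.hypot(*a);th=r/K[0,0]
    ray=np.r_[a/max(r,1e-9)*np.sin(th),np.cos(th)]
    o=R@M[:3,3]+T;w=R@M[:3,:3]@ray
    return o+w*((z-o[2])/w[2] if d is None else d/ray[2])
E
python3 - <<'E'
from h import *
s=sensors.get_state();p,d=cams.grab_frame("wrist");T,R=s["eef_pos"],s["tcp_rot"]
cv2.imwrite("pics/w1.png",cv2.resize(p[:,:,::-1],None,fx=1.5,fy=1.5))
print(T,panel(T))
h=cv2.cvtColor(p,cv2.COLOR_RGB2HSV);S=(h[:,:,1]>140)&(h[:,:,2]>50)
for nm,m,z in(("red",(h[:,:,0]<5)|(h[:,:,0]>174),.1165),("green",(h[:,:,0]>45)&(h[:,:,0]<85),.1115),("or",(h[:,:,0]>=6)&(h[:,:,0]<20),.1065)):
    n,l,st,ce=cv2.connectedComponentsWithStats((S&m).astype(np.uint8))
    for i in range(1,n):
        if st[i,4]>80:
            u,v=ce[i];dd=np.median(d[l==i]);W=wristpt(T,R,u,v,z);print(nm,st[i],ce[i].round(),"z",W.round(4),panel(W).round(4),"dep",panel(wristpt(T,R,u,v,d=dd)).round(4))
E
```

```text
[0.58622189 0.05258768 0.20263788] [-0.00055689  0.11390013  0.20263788]
red [256 167  22  47 837] [267. 189.] z [0.5978 0.0576 0.1165] [0.009  0.1221 0.1165] dep [0.01   0.1153 0.0923]
red [447 168  14  17 202] [454. 176.] z [0.7835 0.0137 0.1165] [0.1993 0.1356 0.1165] dep [0.2213 0.1294 0.0893]
red [248 322  19  17 236] [257. 330.] z [ 0.5418 -0.0944  0.1165] [ 0.0008 -0.0397  0.1165] dep [ 0.0008 -0.0402  0.116 ]
or [230 245  10  41 223] [234. 266.] z [ 0.5431 -0.0127  0.1065] [-0.0223  0.0388  0.1065] dep [-0.0227  0.0356  0.1012]
or [275 245  10  40 245] [280. 265.] z [ 0.5872 -0.0254  0.1065] [0.0237 0.0398 0.1065] dep [0.0242 0.0363 0.1007]
```

View pics/w1.png

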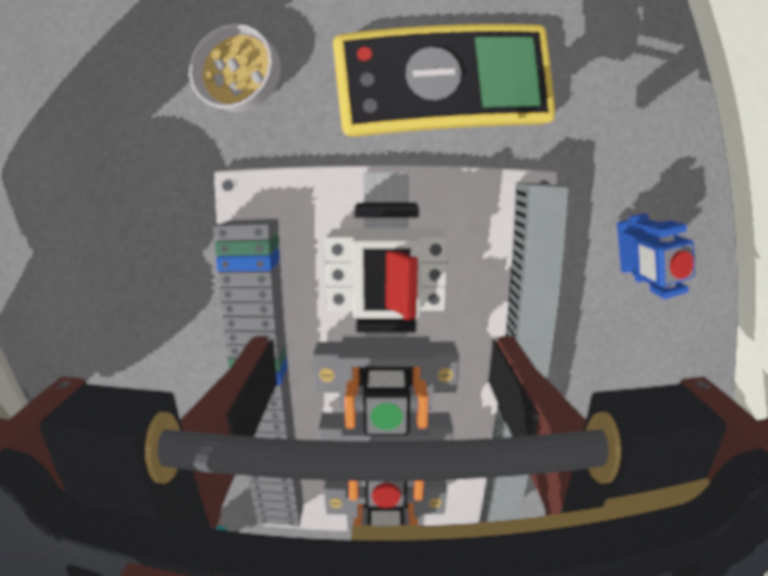

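The wrist view confirms the panel pose: the red button sits at panel (0.8,-40) mm. The toggle, picture (400,285), leans to +x, so it is on. The fingers straddle it, so I'll descend.

Call:
play_rows(steps=[[0, 0, 3.5, 0, 0, 0], [0, 0, 7, 0, 0, 0], [0, 0, 10, 0, 0, 0], [0, 0, 11.7, 0, 0, 0], [0, 0, 11.7, 0, 0, 0], [0, 0, 11.7, 0, 0, 0]])

```text
t: 2.75
eef_pos: [0.587, 0.0532, 0.0861]
tcp_rot: [[0.299, 0.954, 0.0], [0.954, -0.299, 0.0], [0.0, 0.0, -1.0]]
wrist_force: [0.4, -0.5, 0.7]
opening: 0.999
```

Call:
play_rows(steps=[[0, -0.7, 0, 0, 0, 0], [0, -1.4, 0, 0, 0, 0], [0, -2.1, 0, 0, 0, 0], [0, -2.7, 0, 0, 0, 0], [0, -3.2, 0, 0, 0, 0], [0, -3.6, 0, 0, 0, 0], [0, -4.0, 0, 0, 0, 0], [0, -4.3, 0, 0, 0, 0], [0, -4.5, 0, 0, 0, 0], [0, -4.5, 0, 0, 0, 0], [0, -4.5, 0, 0, 0, 0]])

```text
t: 3.85
eef_pos: [0.5441, 0.0674, 0.0859]
tcp_rot: [[0.298, 0.954, 0.0], [0.954, -0.298, 0.0], [0.0, 0.0, -1.0]]
wrist_force: [3.1, -0.8, 6.0]
opening: 1.001
```

Call:
play_rows(steps=[[0, -0.2, 0, 0, 0, 0], [0, -0.4, 0, 0, 0, 0], [0, -0.4, 0, 0, 0, 0]])

```text
t: 4.15
eef_pos: [0.5414, 0.0682, 0.0858]
tcp_rot: [[0.298, 0.954, 0.003], [0.954, -0.298, -0.0], [0.001, 0.003, -1.0]]
wrist_force: [8.5, -1.8, 0.8]
opening: 1.0
```

Call:
play_rows(steps=[[0, -0.15, 0, 0, 0, 0], [0, -0.3, 0, 0, 0, 0], [0, -0.3, 0, 0, 0, 0]])

```text
t: 4.45
eef_pos: [0.5408, 0.0687, 0.0864]
tcp_rot: [[0.298, 0.954, 0.007], [0.955, -0.298, -0.001], [0.002, 0.007, -1.0]]
wrist_force: [12.9, -5.2, -0.9]
opening: 1.002
```

Run:
```python
from h import *
s=sensors.get_state();p,d=cams.grab_frame("wrist");print(panel(s["eef_pos"]),s["wrist_force"])
cv2.imwrite("pics/w2.png",cv2.resize(p[100:292,150:406,::-1],None,fx=3,fy=3))
```

```text
[-0.04872884  0.11577287  0.08639139] [12.85656267 -5.23259315 -0.92495251]
```

View pics/w2.png

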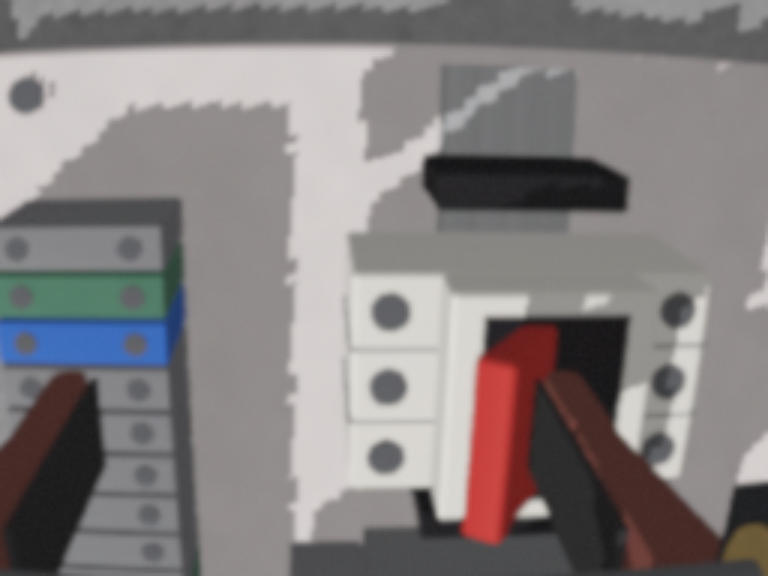

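The toggle, picture (500,440), now leans to the robot's side. The push stalled where the geometry puts the off stop: inner face at -4.7 mm, force rising with no more motion. I'll back off, lift, and go over the middle carrier.

Call:
play_rows(steps=[[0, 1.0, 0, 0, 0, 0], [0, 2.5, 0, 0, 0, 0], [0, 4, -2, 0, 0, 0], [0, 5.3, -6, 0, 0, 0], [0, 5.3, -10.5, 0, 0, 0], [-4, 5.3, -10.5, 0, 0, 0], [-8, 5.3, -10.5, 0, 0, 0], [-12, 5.3, -10.5, 0, 0, 0], [-15.5, 5.3, -10.5, 0, 0, 0], [-15.5, 5.3, -10.5, 0, 0, 0], [-15.5, 5.3, -10.5, 0, 0, 0], [-15.5, 5.3, -10.5, 0, 0, 0]])

```text
t: 5.7
eef_pos: [0.5412, -0.0935, 0.1901]
tcp_rot: [[0.298, 0.955, -0.002], [0.955, -0.298, 0.001], [0.0, -0.002, -1.0]]
wrist_force: [0.2, 0.0, 0.2]
opening: 1.001
```

Run:
```python
from h import *
s=sensors.get_state();p,d=cams.grab_frame("wrist");T,R=s["eef_pos"],s["tcp_rot"];print(s["t"],panel(T),s["wrist_force"],s["tcp_rot"][:,1])
cv2.imwrite("pics/w3.png",cv2.resize(p[:,:,::-1],None,fx=1.5,fy=1.5))
h=cv2.cvtColor(p,cv2.COLOR_RGB2HSV);S=(h[:,:,1]>140)&(h[:,:,2]>50)
for nm,m,z in(("red",(h[:,:,0]<5)|(h[:,:,0]>174),.1165),("green",(h[:,:,0]>45)&(h[:,:,0]<85),.1115),("or",(h[:,:,0]>=6)&(h[:,:,0]<20),.1065)):
    n,l,st,ce=cv2.connectedComponentsWithStats((S&m).astype(np.uint8))
    for i in range(1,n):
        if st[i,4]>80:
            u,v=ce[i];dd=np.median(d[l==i]);W=wristpt(T,R,u,v,z);print(nm,st[i],panel(W).round(4),"dep",panel(wristpt(T,R,u,v,d=dd)).round(4))
```

```text
5.7 [-2.47570837e-05 -3.89869863e-02  1.90073702e-01] [0.22558163 0.03430999 0.19271883] [ 0.95454332 -0.29806491 -0.00208716]
red [235   1  23  48 958] [-0.008   0.1047  0.1165] dep [-0.0088  0.1117  0.0915]
red [460  31  16  19 226] [0.1984 0.1186 0.1165] dep [0.2214 0.1278 0.0893]
red [245 192  25  25 455] [ 0.0008 -0.0406  0.1165] dep [ 0.0008 -0.0406  0.1163]
red [184 338  61  16 758] [-0.0479 -0.2059  0.1165] dep [-0.0672 -0.3057  0.0208]
or [279 105  13  31 221] [0.0249 0.0293 0.1065] dep [0.025  0.0293 0.1055]
or [224 106  12  29 224] [-0.0234  0.0287  0.1065] dep [-0.0234  0.0287  0.1056]
or [226 177  12  38 262] [-0.0224 -0.0355  0.1065] dep [-0.0227 -0.0366  0.1029]
or [277 177  13  38 286] [ 0.0238 -0.0352  0.1065] dep [ 0.0241 -0.0362  0.1033]
or [228 240  11  40 231] [-0.022  -0.0983  0.1065] dep [-0.0225 -0.1015  0.1007]
or [275 240  11  41 237] [ 0.0231 -0.0981  0.1065] dep [ 0.0237 -0.1017  0.1   ]
```

View pics/w3.png

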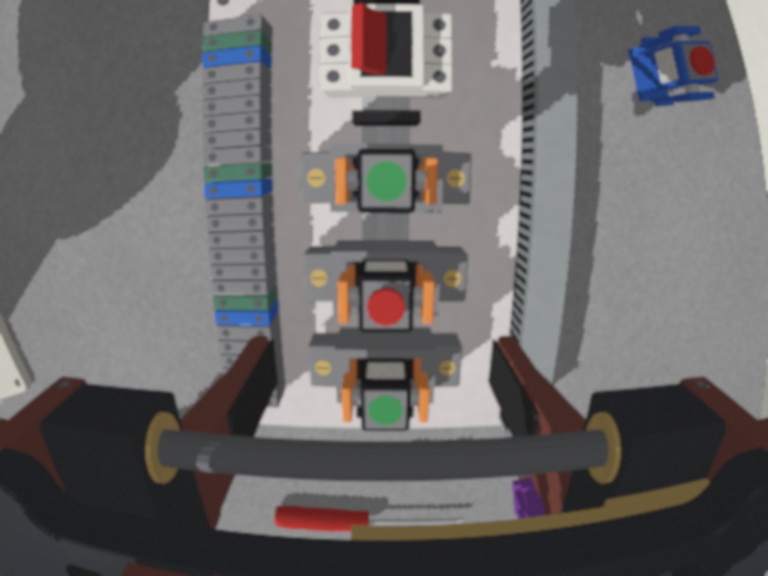

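The toggle's centroid is at -8.8 mm, against +10 mm when on, so it mirrors the start and is off. The blown button is at panel (0.8,-40.6), ready for the grasp. I'll descend and close.

Call:
play_rows(steps=[[-0.1, 0.07, 3.0, 0, 0, 0], [-0.1, 0.07, 6.0, 0, 0, 0], [-0.1, 0.07, 9.0, 0, 0, 0], [-0.1, 0.07, 10.5, 0, 0, 0], [-0.1, 0.07, 11.4, 0, 0, 0], [-0.1, 0.07, 11.4, 0, 0, 0], [-0.1, 0.07, 11.4, 0, 0, 0]])

```text
t: 6.45
eef_pos: [0.5428, -0.0955, 0.0775]
tcp_rot: [[0.298, 0.955, 0.001], [0.955, -0.298, -0.0], [0.0, 0.001, -1.0]]
wrist_force: [0.6, -0.7, 0.1]
opening: 0.998
```

Call:
play_rows(steps=[[0, 0, 0, 0, 0, 0], [0, 0, 0, 0, 0, 0], [0, 0, 0, 0, 0, 0], [0, 0, 0, 0, 0, 0], [0, 0, 0, 0, 0, 0], [0, 0, 0, 0, 0, 0], [0, 0, 0, 0, 0, 0], [0, 0, 0, 0, 0, 0], [0, 0, 0, 0, 0, 0], [0, 0, 0, 0, 0, 0], [0, 0, 0, 0, 0, 0], [0, 0, 0, 0, 0, 0], [0, 0, 0, 0, 0, 0], [0, 0, 0, 0, 0, 0], [0, 0, 0, 0, 0, 0]], gripper=0)

```text
t: 7.95
eef_pos: [0.5422, -0.0957, 0.0775]
tcp_rot: [[0.298, 0.954, 0.0], [0.954, -0.298, -0.0], [0.0, 0.0, -1.0]]
wrist_force: [-2.7, -0.5, 9.7]
opening: 0.468
```

Call:
play_rows(steps=[[0, 0, -0.2, 0, 0, 0], [0, 0, -0.4, 0, 0, 0], [0, 0, -0.6, 0, 0, 0], [0, 0, -0.8, 0, 0, 0], [0, 0, -1.0, 0, 0, 0], [0, 0, -1.0, 0, 0, 0]])

```text
t: 8.55
eef_pos: [0.5422, -0.0956, 0.0869]
tcp_rot: [[0.298, 0.954, 0.0], [0.954, -0.298, -0.0], [0.0, 0.0, -1.0]]
wrist_force: [-0.4, 0.4, -1.6]
opening: 0.465
```

Run:
```python
from h import *
s=sensors.get_state();p,d=cams.grab_frame("wrist");q,_=cams.grab_frame("side");print(s["t"],s["eef_pos"],s["wrist_force"],s["opening"])
a=cv2.resize(p[150:342,160:352],(400,400));b=cv2.resize(q[170:290,210:330],(400,400),interpolation=cv2.INTER_CUBIC)
cv2.imwrite("pics/w4.png",np.hstack([a,b])[:,:,::-1])
```

```text
8.55 [ 0.54216873 -0.09563758  0.08688703] [-0.3891304   0.40055464 -1.56211014] 0.4646275760366674
```

View pics/w4.png

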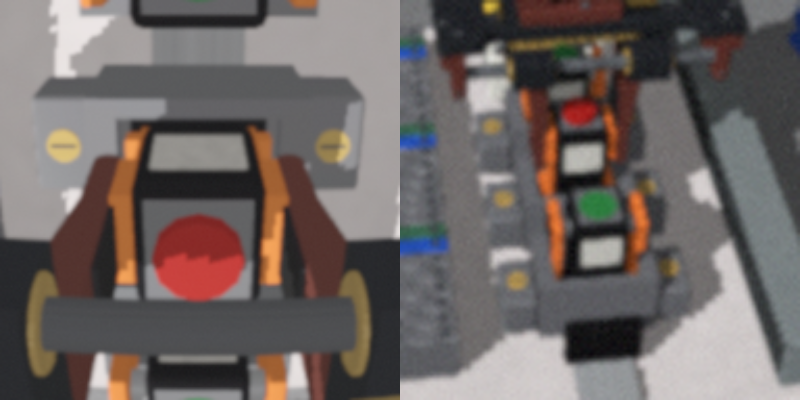

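The carrier is held by both catches (left half, orange pads squeezed either side of the red button at (200,258)). The wrist force of -1.6 N matches a 0.15 kg carrier hanging free. I'll draw it straight up.

Call:
play_rows(steps=[[0, 0, -0.6, 0, 0, 0], [0, 0, -1.4, 0, 0, 0], [0, 0, -2.4, 0, 0, 0], [0, 0, -3.6, 0, 0, 0], [0, 0, -5, 0, 0, 0], [0, 0, -6.5, 0, 0, 0], [0, 0, -8, 0, 0, 0], [0, 0, -9.5, 0, 0, 0], [0, 0, -11, 0, 0, 0], [0, 0, -12, 0, 0, 0], [0, 0, -12, 0, 0, 0], [0, 0, -12, 0, 0, 0], [0, 0, -12, 0, 0, 0], [0, 0, -12, 0, 0, 0], [0, 0, -12, 0, 0, 0], [0, 0, -12, 0, 0, 0]])

```text
t: 10.25
eef_pos: [0.5419, -0.0956, 0.2063]
tcp_rot: [[0.298, 0.954, -0.001], [0.954, -0.298, 0.0], [-0.0, -0.001, -1.0]]
wrist_force: [0.1, -0.3, -1.6]
opening: 0.462
```

Run:
```python
from h import *
s=sensors.get_state();p,d=cams.grab_frame("wrist");q,_=cams.grab_frame("side");t,_=cams.grab_frame("top");print(s["t"],s["eef_pos"],s["wrist_force"],s["opening"],s["dq"])
a=cv2.resize(p,(400,300));b=cv2.resize(q[100:310,170:350],(400,467),interpolation=cv2.INTER_CUBIC)
o=np.zeros((600,800,3),np.uint8);o[:300,:400]=a;o[:467,400:]=b;o[300:,:400]=cv2.resize(t,(400,300));cv2.imwrite("pics/w5.png",o[:,:,::-1])
```

```text
10.25 [ 0.54187709 -0.09557277  0.20627254] [ 0.10514613 -0.28509749 -1.62396213] 0.4620311102629646 [ 0.01853233 -0.11770459 -0.12895829  0.04162978 -0.00787257  0.00204675]
```

View pics/w5.png

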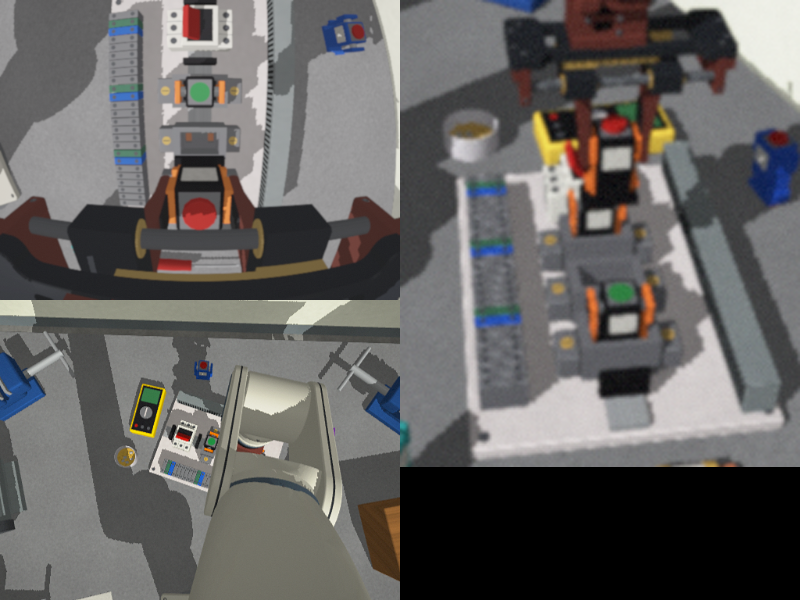

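The carrier is out and upright, hanging from both catches: side crop (615,160), wrist view (200,215). The middle base is empty, both green carriers are seated and the toggle is off. I'll check for slip, then hand in.

Call:
play_rows(steps=[[0, 0, 0, 0, 0, 0], [0, 0, 0, 0, 0, 0], [0, 0, 0, 0, 0, 0], [0, 0, 0, 0, 0, 0], [0, 0, 0, 0, 0, 0], [0, 0, 0, 0, 0, 0], [0, 0, 0, 0, 0, 0], [0, 0, 0, 0, 0, 0], [0, 0, 0, 0, 0, 0], [0, 0, 0, 0, 0, 0]])

```text
t: 11.4
eef_pos: [0.542, -0.0956, 0.2067]
tcp_rot: [[0.298, 0.954, 0.0], [0.954, -0.298, -0.0], [0.0, 0.0, -1.0]]
wrist_force: [0.5, 0.4, -1.7]
opening: 0.462
```

Run:
```python
from h import *
s=sensors.get_state();p,d=cams.grab_frame("wrist");h=cv2.cvtColor(p,cv2.COLOR_RGB2HSV)
m=((h[:,:,0]<5)|(h[:,:,0]>174))&(h[:,:,1]>140)&(h[:,:,2]>50)
n,l,st,ce=cv2.connectedComponentsWithStats(m.astype(np.uint8))
for i in range(1,n):
    if st[i,4]>200:print(st[i],panel(wristpt(s["eef_pos"],s["tcp_rot"],*ce[i],d=np.median(d[l==i]))).round(4))
print(s["t"],s["eef_pos"],s["wrist_force"],s["opening"])
```

```text
[234   6  22  45 851] [-0.0087  0.1113  0.0915]
[450  32  15  18 206] [0.2214 0.1278 0.0892]
[ 234  253   43   41 1350] [ 0.0007 -0.0398  0.2449]
[200 331  44  15 540] [-0.0521 -0.3071  0.0212]
11.4 [ 0.54203758 -0.09561968  0.20667139] [ 0.45791602  0.37954036 -1.69308113] 0.4619216180932458
```

```bash
python3 -c "
from plant import order
print(order.close_job())"
```

```text
the job is handed in; nothing more can be done
None
```

I switched the isolator off, then squeezed both catches of the blown carrier in the middle base and drew it straight up. I handed the job in at about 11.5 s with the arm still holding it.

**Isolator:** The red toggle was pushed until it stalled at its stop. Its centroid is now at panel x = -8.8 mm, against +10 mm when on.

**Carrier:** The red button rose 128 mm (0.1165 to 0.245 m), matching the arm's travel of about 129 mm, so it did not slip in the grip. By calculation its blades are about 88 mm above the base tops. It looks upright in the last pictures. Wrist force was a steady -1.7 N, about right for 0.15 kg, and the opening stayed at 0.462.

**Other items:** Both green-disc carriers are still seated. The loose things I could see had not moved; the arm hid some of them in the last top view, and I did not measure each one.

**One disagreement:** The opening reads about 41 mm, where 44 mm across the fully squeezed catches was expected. I put this down to pad compliance or opening scale but did not confirm it.

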